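# Roll a sample jar up the reader's gutter and start the reading

## Task

Without gripping or lifting it, push the yellow-capped jar up its sloped gutter with the outside of the fingers, over the crest, until it lies in the blue hollow against the reader and stays there on its own instead of rolling back. Then press the reader's green button fully down and let it come up again. Leave the red-capped jar and everything else where they are.

Things in the scene. Friction and masses are not known exactly. Their poses are not given: they have to be found in the camera images.
- rack: Fixed two-lane jar gutter with a grey reader at its uphill end. Origin on the table under its middle; x across the lanes, +y uphill (level, roughly to the robot's left), z up; only place and yaw vary. Lanes centred at x = -39 and +39 mm, 72 mm wide between 6 mm thick white walls that stand 14 mm above the lane floor. Sizes along the lanes: see the points.
- jar_yellow: Smooth slippery closed jar, white with yellow cap, a cylinder 44 mm across and 64 mm long, 65 to 130 g, lying across a lane so that it rolls along it. Origin mid-axis; x along the axis to the cap, y and z turn as it rolls. Starts at the low end of either lane against the blue lip (axis at rack y = -116, z = 58 mm); let go on the slope, it rolls back there.
- jar_red: The same jar with a red cap, at the low end of the other lane; to be left alone. Origin and axes as for the yellow one.
- seat_line (a point): Point at rack x = 0, y = 72.7, z = 74.0 mm: the axis of a jar lying in the hollow passes through it or in line with it along rack x. The jar then touches the stop: the reader's upright face at rack y = 94.7 mm (reader: box 190 in x, 110 in y, 110 mm high).
- crest (a point): Point on top of the crest of the lane floor, at rack x = 0, y = 48.7, z = 55.9 mm. From here the blue floor of the hollow dips at 10 degrees for 46 mm to the reader.
- low_end (a point): Point on the low end of the lane floor, at rack x = 0, y = -130, z = 34 mm, at the inner face of the blue lip (8 mm above the floor, 6 mm thick, nothing of the rack beyond it). From here the dark steel floor climbs at 7 degrees to the crest.
- start_top (a point): middle of the top of the green button (30 mm across, in a black housing on top of the reader); it is pressed straight down
- start (a joint): travel of the green button, 0 up to 0.006 m fully down; spring-loaded, about 5 N fully down, comes up when released
- beaker: bystander: open glass beaker, 70 mm across, 90 mm high; origin under its centre
- cup_a: bystander: amber sample cup with white cap, 52 mm across, 75 mm high; origin under its centre
- cup_b: bystander: green sample cup with white cap, 52 mm across, 75 mm high; origin under its centre
- wash_bottle: bystander: white bottle with red cap, 68 mm across, 170 mm high; origin under its centre
- reagent: bystander: amber bottle with white cap, 64 mm across, 150 mm high; origin under its centre
- pocket_meter: bystander: black hand-held meter lying flat, 80 by 170 by 30 mm; origin under its centre
- slope (a point): point at the same place as low_end, with its frame tilted by 7 degrees: y runs up along the lane floor, z square to the floor; a jar rolling on the slope has its axis at z = 22 mm here
There are look-alikes about, which are no part of the job. Leave any purple or turquoise look-alike of the jar_yellow alone.

How it is judged:
By the outcome, as a careful person would: the job done as asked, in the order asked, and still so for the second after the job is handed in, with the robot touching nothing.
It also fails if it takes over 48 s, if anything falls off the work surface, if the arm or the gripper's body presses on something with over 40 N, if the wrist force passes 120 N, or if a joint passes its speed limit or range.

## Robot

A 6-joint arm with a two-finger parallel gripper is mounted at the origin on the work surface. World frame = base frame: x ahead of the robot, y to its left, z up, the work surface at z = 0. Lengths are in m, angles in degrees, forces in N, time in s.
With the tool pointing down it reaches from about 0.3 to 0.75 m from the base axis. Payload 8.5 kg.
Tool frame: the origin (TCP) lies between the finger pads; the fingertips stand 17 mm ahead of it and the grasp point (between the pads) lies 2 mm behind it (env.tip_reach is the distance from the TCP to the fingertips, in m); z points along the fingers, y is the line along which they close (so a half turn about z gives the same grasp; the last joint's range is limited). The gripper opens to 85 mm and grips with 20 to 120 N. Pads are 22 mm wide; open, the fingers measure 114 mm over their backs; the gripper's body (76 mm by 85 mm) begins 54 mm behind the grasp point. The pads swing forward as they close: fully open they stand 13 mm farther back than shut.
Start: joints at [-86.362, 21.807, 74.336, -0, 83.858, -12.336], TCP at [0.151, -0.529, 0.248] pointing down, gripper open.
Joint ranges: [-178.18, 178.18], [-50.72, 133.34], [12.68, 142.11], [-81.47, 261.47], [9.98, 163.14], [-165.26, 165.26]. Speed limits (degrees/s): [136.94, 136.94, 180, 180, 180, 180].

## Interface

Orientations are given as a 3x3 rotation matrix whose columns are the frame's x, y, z axes.
In Python, from rig import env, viewer gives the robot as it stands.
- The arm moves only by the tool move_arm, never from a script. Its argument "motion" is a list of rows, each a list of 2 entries, a list of its own where there are three numbers: the shift along the tool's x, y, z normalised to -1 to 1, where 1 is 50 mm, then the turn, a rotation vector about the tool's x, y, z normalised to -1 to 1, where 1 is 8 degrees. A call has 1 to 20 rows; each row shifts and turns the commanded pose from where the row before left it, along the tool's axes as they then stand; what a row does not reach is not made up. A row lasts 1/10 s, in which the tool goes at most 50 mm and 8.59 degrees, less where a joint would pass 70% of its speed; a pose out of reach is approached as far as the arm can. A call with a number of a shift or a turn outside -1 to 1 is refused whole. A call with a gripper value outside its range is refused whole. "claw" is the closure, from 0 (fully open) to 1 (shut), set as the call begins (left out, the last holds). The fingers move at their own pace and stop on an object; "force" is the grip in N (left out, the last holds). Time passes only in rows, so rows that do not move let the fingers close. It gives the time, the measured TCP pose, the force, the opening and the grip force at its end, in the units of the state.
- env.observe(): the state, without advancing time (a new reading comes with each control period).
- viewer.get_image(name): name is "side" or "top"; returns a dict with "frame" (420x560x3 uint8, red, green, blue), "depth" (420x560 float32, m along the optical axis (not along the pixel's ray), 0 where there is no reading), "fx", "fy", "cx", "cy" (pixels), "eye" and "attitude" of the camera in the world. Camera axes: x right, y up, looking along -z (the intrinsics and any distortion apply to the point x, -y, -z); pixel columns grow to the right and rows downward; lengths in m; the calibration is good to about 2 mm. A picture is of the moment at which its call begins.
- env.close_job(): hands the job in; it is judged then, once.
The state is a dict: "time_s": time; "q": joint angles; "qvel": joint speeds; "joint_efforts": joint torques, N m; "position": TCP position; "tool_rot": TCP orientation; "ft_force": force on the tool from outside, world axes, zero at the start; "wrist_torque": the same for the moment, N m; "grip_width": finger opening in m; "gripper_force": force on a finger pad.
Only numpy, scipy, OpenCV 4.12 (cv2) and the standard library are available. Lean on these libraries where they do the work, as an engineer would, in place of code of your own. Each camera call takes 0.05 s, during which the arm holds its last target. There are 200 camera calls.

## Working session

There is one attempt and no reset: what is moved stays moved. The work goes in short steps, Python scripts to look and compute and a tool call to move; the robot and the scene stay as the last step left them, time stands still between calls to the robot, and variables do not carry over. Pictures are saved under pics/ and viewed, at most 10 in all, crops included, and the job is handed in when it is done.

Besides the shell and the picture viewer there is one more tool, called after "Emit:" as a command line: name --argument value ..., lists and objects as JSON in quotes. move_arm: Moves the arm, as the interface text tells. Scaled input: -1 to 1 covers 50 mm each way for a shift and 8 degrees each way for a turn. Its arguments: {"type":"object","properties":{"motion":{"type":"array","items":{"type":"array"}},"claw":{"type":"number"},"force":{"type":"number"}},"required":["motion"]}

```bash
mkdir -p pics; ls; cat > h.py <<'E'
import numpy as np, cv2
from rig import env, viewer
def shot(n):
    im=viewer.get_image(n); return im
def cloud(im):
    d=im["depth"]; v,u=np.mgrid[:d.shape[0],:d.shape[1]]
    p=np.stack([(u-im["cx"])/im["fx"]*d,-(v-im["cy"])/im["fy"]*d,-d],-1)
    return p@np.array(im["attitude"]).T+np.array(im["eye"])
def save(im,f): cv2.imwrite(f,im["frame"][:,:,::-1])
E
python3 - <<'E'
from h import *
for n in ("top","side"):
    im=shot(n); save(im,f"pics/{n}0.png"); print({k:v for k,v in im.items() if k not in("frame","depth")}); np.savez(f"{n}0.npz",**im)
s=env.observe();print(s["time_s"],s["position"],s["tool_rot"],s["ft_force"])
E
```

```text
pics
{'fx': 481.78329081348426, 'fy': 481.78329081348426, 'cx': 278.2219424339304, 'cy': 206.25611518865105, 'eye': array([ 0.38741259, -0.02837643,  1.33569541]), 'attitude': array([[ 0.01520004,  0.99374232, -0.11065784],
       [-0.99987958,  0.01476042, -0.00479095],
       [-0.00312761,  0.11071733,  0.99384702]])}
{'fx': 434.2512713104213, 'fy': 434.2512713104213, 'cx': 277.2545554814959, 'cy': 203.10524759484468, 'eye': array([0.01194733, 0.6125138 , 0.86373481]), 'attitude': array([[-0.78996312,  0.41293005, -0.45326266],
       [-0.61310554, -0.5412874 ,  0.57542119],
       [-0.00773667,  0.73245937,  0.68076679]])}
0.1 [ 0.15133499 -0.52853779  0.24779482] [[ 9.61387480e-01  2.75198297e-01 -1.03834311e-04]
 [ 2.75198220e-01 -9.61386759e-01  1.19950266e-03]
 [ 2.30276156e-04 -1.18176185e-03 -9.99999275e-01]] [ 0.31991344 -0.15476493 -0.54930965]
```

View pics/top0.png

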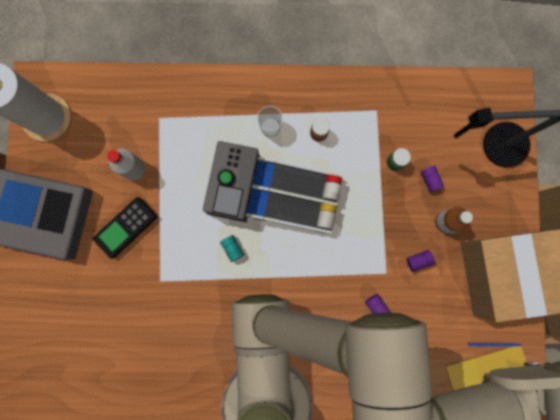

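View pics/side0.png

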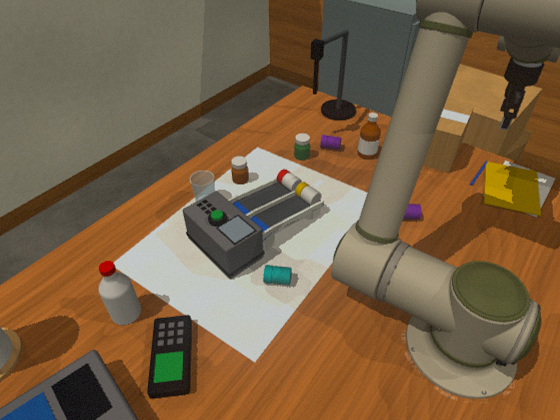

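The top view shows the rack uphill to the left, with the yellow jar in the near lane around (328,213) and the red one around (333,185). The green button is at (226,178), with a turquoise look-alike at (232,249). The side view agrees. Next I measure these points.

```bash
python3 - <<'E'
from h import *
for n in ("top","side"):
    im=dict(np.load(n+"0.npz")); P=cloud(im); hsv=cv2.cvtColor(im["frame"],cv2.COLOR_RGB2HSV)
    reg=(np.abs(P[...,0]-.46)<.13)&(np.abs(P[...,1]+.05)<.2)&(P[...,2]>.025)&(im["depth"]>0)
    H,S,V=[hsv[...,i].astype(int) for i in range(3)]
    for name,m in dict(green=(abs(H-65)<15)&(S>120),blue=(abs(H-110)<12)&(S>130),yellow=(abs(H-23)<7)&(S>110)&(V>120),red=((H<6)|(H>174))&(S>150)).items():
        m=m&reg
        k,l,st,c=cv2.connectedComponentsWithStats(m.astype(np.uint8))
        for i in range(1,k):
            if st[i,4]>15:
                q=P[l==i]; print(n,name,st[i,:],c[i].round(1),np.median(q,0).round(4),q.min(0).round(3),q.max(0).round(3))
    # reader top at z~.11
    m=reg&(np.abs(P[...,2]-.11)<.006); 
    q=P[m][:,:2].astype(np.float32); 
    m8=cv2.morphologyEx(m.astype(np.uint8),cv2.MORPH_OPEN,np.ones((5,5)))
    k,l,st,c=cv2.connectedComponentsWithStats(m8); i=1+st[1:,4].argmax()
    print(n,"reader",cv2.minAreaRect((P[l==i][:,:2]*1000).astype(np.float32)),np.median(P[l==i][:,2]))
    # dark steel floor
    m=reg&(V<75)&(P[...,2]<.075)&(P[...,1]<-.02)
    k,l,st,c=cv2.connectedComponentsWithStats(m.astype(np.uint8))
    for i in range(1,k):
        if st[i,4]>150:print("dark",st[i],cv2.minAreaRect((P[l==i][:,:2]*1000).astype(np.float32)))
    big=cv2.resize(im["frame"][125:245,190:360] if n=="top" else im["frame"][160:280,170:340],None,fx=4.5,fy=4.5,interpolation=cv2.INTER_CUBIC)
    cv2.imwrite(f"pics/{n}c.png",big[:,:,::-1])
E
```

```text
top green [220 179  12   5  45] [225.4 180.6] [0.5856 0.1131 0.1309] [0.579 0.098 0.12 ] [0.59  0.127 0.137]
top blue [258 184  13   3  20] [265.  184.7] [0.5876 0.0129 0.0542] [0.584 0.001 0.05 ] [0.59  0.033 0.058]
top blue [248 189  21  27 411] [257.7 201.8] [0.541  0.0325 0.0524] [0.506 0.006 0.042] [0.577 0.059 0.076]
top yellow [321 203  15   9  95] [327.3 207. ] [ 0.5276 -0.1504  0.0773] [ 0.517 -0.171  0.06 ] [ 0.539 -0.135  0.083]
top reader ((540.8908081054688, 100.46701049804688), (98.37503814697266, 97.04469299316406), 89.183837890625) 0.11087428578092529
dark [278 185  46  13 350] ((574.630859375, -81.84564971923828), (122.59422302246094, 31.41600227355957), 89.23590850830078)
dark [278 194  42  32 969] ((522.4783935546875, -72.16779327392578), (115.60514068603516, 64.36841583251953), 79.08427429199219)
side green [214 212   9   9  47] [218.5 216.7] [0.5848 0.116  0.1301] [0.578 0.1   0.121] [0.59  0.126 0.133]
side blue [251 216  18  16 100] [259.4 223. ] [0.5414 0.0151 0.053 ] [0.513 0.005 0.049] [0.572 0.033 0.057]
side yellow [295 182  14  13  92] [300.3 187.3] [ 0.5274 -0.1462  0.0734] [ 0.516 -0.177  0.048] [ 0.551 -0.134  0.08 ]
side reader ((540.7646484375, 101.04556274414062), (99.24710083007812, 100.02179718017578), 87.84370422363281) 0.10899045436467147
dark [262 195  48  27 602] ((527.1531982421875, -80.93075561523438), (129.85470581054688, 59.894805908203125), 79.6317138671875)
```

View pics/topc.png

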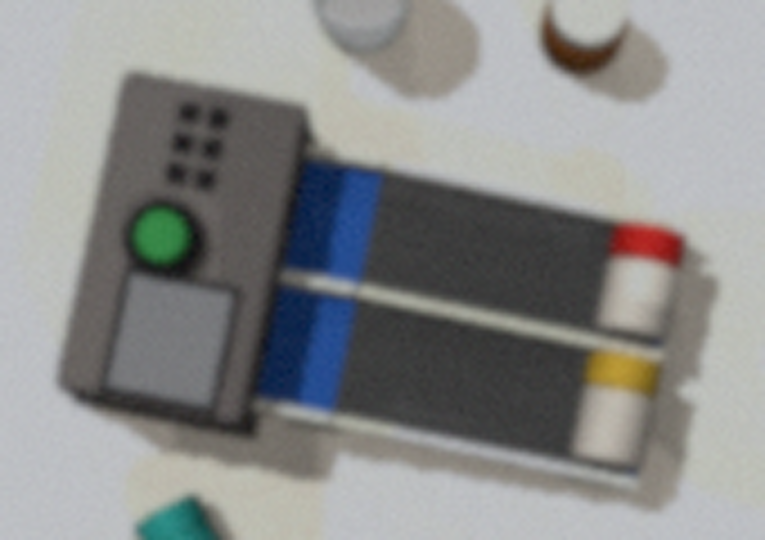

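The crop shows the yellow jar in the near lane (crop 618,405), with the reader at left and the button at crop (162,236). My region cut the reader off at x=0.59, so I refit with a wider one.

```bash
python3 - <<'E'
from h import *
for n in ("top","side"):
    im=dict(np.load(n+"0.npz")); P=cloud(im); hsv=cv2.cvtColor(im["frame"],cv2.COLOR_RGB2HSV)
    H,S,V=[hsv[...,i].astype(int) for i in range(3)]
    reg=(P[...,0]>.38)&(P[...,0]<.72)&(np.abs(P[...,1]+.05)<.25)&(im["depth"]>0)
    m=reg&(np.abs(P[...,2]-.11)<.006)&(P[...,1]>.02)
    m8=cv2.morphologyEx(m.astype(np.uint8),cv2.MORPH_OPEN,np.ones((3,3)))
    k,l,st,c=cv2.connectedComponentsWithStats(m8); i=1+st[1:,4].argmax()
    r=cv2.minAreaRect((P[l==i][:,:2]*1000).astype(np.float32)); print(n,"reader",r)
    a=r[2]; yaw=(a+45)%90-45; 
    if True:
        R=np.array([[np.cos(np.radians(yaw)),-np.sin(np.radians(yaw))],[np.sin(np.radians(yaw)),np.cos(np.radians(yaw))]])
        o=np.array(r[0])-R@[0,94.7+55]
        print(" yaw",yaw,"rack origin",o)
        def loc(q): return (q[:2]*1000-o)@R
    for name,mm,zr in (("green",(abs(H-65)<15)&(S>120),(.115,.15)),("yellow",(abs(H-23)<7)&(S>110)&(V>120),(.05,.1)),("red",((H<6)|(H>174))&(S>150),(.05,.1)),("blue",(abs(H-110)<12)&(S>130),(.045,.062))):
        q=P[mm&reg&(P[...,2]>zr[0])&(P[...,2]<zr[1])]
        (cx,cy),_,_=cv2.minAreaRect((q[:,:2]*1000).astype(np.float32)); 
        L=(q[:,:2]*1000-o)@R
        print(name,len(q),np.median(q,0).round(4),(cx,cy),"rack",np.percentile(L,[2,50,98],axis=0).round(1).tolist(),"ztop",np.percentile(q[:,2],95).round(4))
    w=P[reg&(V>130)&(S<60)&(P[...,2]>.05)&(P[...,2]<.09)]; L=(w[:,:2]*1000-o)@R
    wm=w[(L[:,0]<-6)&(L[:,1]<-90)]; lm=(wm[:,:2]*1000-o)@R
    print("white",len(wm),np.percentile(lm,[2,50,98],axis=0).round(1).tolist(),wm[:,2].max())
    # mid wall
    s=(abs(L[:,0])<12)&(L[:,1]>-80)&(L[:,1]<40); print("midwall",s.sum(),np.polyfit(L[s,1],L[s,0],1))
E
```

```text
top reader ((592.1336669921875, 101.98778533935547), (110.17511749267578, 190.2532958984375), 79.4319839477539)
 yaw -10.568016052246094 rack origin [564.67829437 -45.17298564]
green 129 [0.5943 0.1118 0.1312] (594.9306640625, 112.2054443359375) rack [[-13.8, 145.8], [0.5, 159.9], [16.0, 174.0]] ztop 0.1355
yellow 95 [ 0.5276 -0.1504  0.0773] (526.8890991210938, -152.50086975097656) rack [[-25.8, -128.5], [-16.6, -111.1], [-8.2, -95.7]] ztop 0.0819
red 83 [ 0.6035 -0.1658  0.0768] (603.7793579101562, -167.1668243408203) rack [[53.3, -131.2], [60.4, -112.3], [68.2, -94.5]] ztop 0.0815
blue 785 [0.5731 0.0255 0.0524] (579.7120971679688, 25.433311462402344) rack [[-66.4, 50.4], [-6.2, 71.8], [70.2, 94.7]] ztop 0.0579
white 211 [[-79.1, -127.5], [-50.8, -110.6], [-29.9, -95.0]] 0.08606043346113323
midwall 109 [0.00597364 0.55575403]
side reader ((591.153564453125, 102.39932250976562), (110.92237091064453, 192.6654815673828), 79.20055389404297)
 yaw -10.799446105957031 rack origin [563.10400322 -44.64935009]
green 104 [0.5912 0.1147 0.1299] (595.1243896484375, 111.2530517578125) rack [[-14.5, 146.8], [-1.9, 162.0], [15.7, 173.0]] ztop 0.1322
yellow 91 [ 0.5269 -0.1462  0.0735] (533.2682495117188, -155.3332977294922) rack [[-24.9, -129.7], [-16.2, -106.5], [9.0, -94.8]] ztop 0.0783
red 72 [ 0.6047 -0.1576  0.0729] (604.08251953125, -164.35765075683594) rack [[52.3, -123.8], [62.3, -102.8], [71.8, -92.9]] ztop 0.0786
blue 183 [0.567  0.009  0.0528] (581.9334106445312, 7.7418975830078125) rack [[-57.1, 47.9], [-6.1, 55.1], [73.9, 63.3]] ztop 0.056
white 173 [[-77.7, -131.1], [-49.7, -105.1], [-29.0, -93.9]] 0.08164462589011756
midwall 49 [-0.00236593  2.16286754]
```

Emit:
move_arm --motion '[[[0, 0, 0], [0, 0, -0.99]], [[0, 0, 0], [0, 0, -0.99]], [[0, 0, 0], [0, 0, -0.99]], [[0, 0, 0], [0, 0, -0.99]], [[0, 0, 0], [0, 0, -0.99]], [[0, 0, 0], [0, 0, -0.99]], [[0, 0, 0], [0, 0, -0.99]], [[0, 0, 0], [0, 0, -0.99]], [[0.78, 0.555, 0], [0, 0, 0]], [[0.78, 0.555, 0], [0, 0, 0]], [[0.78, 0.555, 0], [0, 0, 0]], [[0.78, 0.555, 0], [0, 0, 0]], [[0.78, 0.555, 0], [0, 0, 0]], [[0.78, 0.555, 0], [0, 0, 0]], [[0.78, 0.555, 0], [0, 0, 0]], [[0.78, 0.555, 0], [0, 0, 0]], [[0.78, 0.555, 0], [0, 0, 0]], [[0.78, 0.555, 0], [0, 0, 0]]]' --claw 0.7

```text
time_s: 1.9
position: [0.4973, -0.1951, 0.2481]
tool_rot: [[0.185, 0.983, -0.0], [0.983, -0.185, 0.0], [0.0, -0.0, -1.0]]
ft_force: [0.3, -1.0, 0.1]
grip_width: 0.0254
gripper_force: 0.0
```

Emit:
move_arm --motion '[[[0, 0, 0.9], [0, 0, 0]], [[0, 0, 0.9], [0, 0, 0]], [[0, 0, 0.9], [0, 0, 0]], [[0, 0, 0.4], [0, 0, 0]], [[0, 0, 0], [0, 0, 0]]]'

```text
time_s: 2.4
position: [0.4949, -0.196, 0.0905]
tool_rot: [[0.185, 0.983, -0.005], [0.983, -0.185, 0.004], [0.003, -0.006, -1.0]]
ft_force: [-0.2, 0.8, 0.3]
grip_width: 0.0257
gripper_force: 0.0
```

```bash
python3 - <<'E'
from h import *
a=shot("top");b=shot("side")
x=np.hstack([cv2.resize(a["frame"][125:275,230:380],None,fx=2.6,fy=2.6,interpolation=2),cv2.resize(b["frame"][100:250,210:360],None,fx=2.6,fy=2.6,interpolation=2)])
cv2.imwrite("pics/pre.png",x[:,:,::-1]); s=env.observe();print(s["position"],s["ft_force"])
E
```

```text
[ 0.49654818 -0.1970816   0.09393145] [ 1.20255505  0.7718841  -0.05779466]
```

View pics/pre.png

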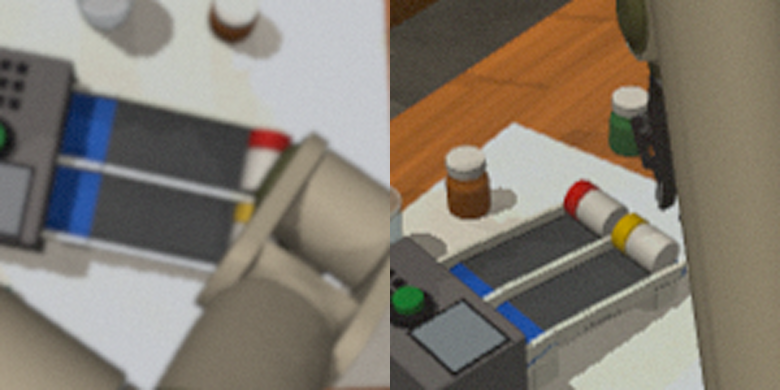

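The crop shows the fingers behind the jars and clear of both (side panel ~ (660,200)). Next I lower them and creep forward to contact.

Emit:
move_arm --motion '[[[0, 0, 0.3], [0, 0, 0]], [[0, 0, 0.26], [0, 0, 0]], [[0, 0, 0], [0, 0, 0]], [[0.1, 0, 0], [0, 0, 0]], [[0.1, 0, 0], [0, 0, 0]], [[0, 0, 0], [0, 0, 0]]]'

```text
time_s: 3.1
position: [0.4985, -0.1864, 0.0662]
tool_rot: [[0.184, 0.983, 0.001], [0.983, -0.184, -0.001], [-0.0, 0.001, -1.0]]
ft_force: [-0.7, 0.5, 0.7]
grip_width: 0.0261
gripper_force: 0.0
```

```bash
cat >> h.py <<'E'
def rack(p,o=(.564,-.045),yaw=-10.65):
    t=np.radians(yaw);R=np.array([[np.cos(t),-np.sin(t)],[np.sin(t),np.cos(t)]]);p=np.asarray(p,float)
    return np.c_[(p[...,:2].reshape(-1,2)-o)@R,p[...,2].reshape(-1)]*1000
def caps():
    for n in("top","side"):
        im=shot(n);P=cloud(im);h=cv2.cvtColor(im["frame"],cv2.COLOR_RGB2HSV);H,S,V=[h[...,i].astype(int) for i in range(3)]
        L=rack(P).reshape(P.shape);reg=(abs(L[...,0])<80)&(abs(L[...,1])<150)&(L[...,2]>45)&(L[...,2]<105)&(im["depth"]>0)
        for nm,m in(("y",(abs(H-23)<7)&(S>110)&(V>100)),("r",((H<6)|(H>174))&(S>150))):
            q=L[m&reg]
            if len(q)>8: print(n,nm,len(q),np.percentile(q,[5,50,95],axis=0).round(0).tolist())
        save(im,f"pics/last_{n}.png")
    s=env.observe();print("tcp rack",rack(s["position"]).round(1),"F",np.round(s["ft_force"],1),"t",s["time_s"])
E
python3 -c "
from h import *
caps()"
```

```text
top r 67 [[55.0, -124.0, 65.0], [62.0, -109.0, 76.0], [68.0, -95.0, 82.0]]
side y 97 [[-26.0, -125.0, 56.0], [-17.0, -105.0, 73.0], [7.0, -94.0, 78.0]]
side r 71 [[54.0, -123.0, 54.0], [62.0, -102.0, 73.0], [70.0, -93.0, 79.0]]
tcp rack [[ -38.3 -151.6   65.9]] F [0.4 0.1 0.1] t 3.2
```

Emit:
move_arm --motion '[[[0.04, 0, 0], [0, 0, 0]], [[0.06, 0, -0.006], [0, 0, 0]], [[0.08, 0, -0.01], [0, 0, 0]], [[0.1, 0, -0.012], [0, 0, 0]], [[0.12, 0, -0.015], [0, 0, 0]], [[0.12, 0, -0.015], [0, 0, 0]], [[0.12, 0, -0.015], [0, 0, 0]], [[0.12, 0, -0.015], [0, 0, 0]], [[0.12, 0, -0.015], [0, 0, 0]], [[0.12, 0, -0.015], [0, 0, 0]], [[0.12, 0, -0.015], [0, 0, 0]], [[0.12, 0, -0.015], [0, 0, 0]], [[0.1, 0, -0.012], [0, 0, 0]], [[0.08, 0, -0.01], [0, 0, 0]], [[0.04, 0, -0.005], [0, 0, 0]], [[0, 0, 0], [0, 0, 0]], [[0, 0, 0], [0, 0, 0]]]'

```text
time_s: 4.9
position: [0.5116, -0.1153, 0.074]
tool_rot: [[0.185, 0.983, -0.0], [0.983, -0.185, 0.0], [0.0, -0.0, -1.0]]
ft_force: [-0.0, -0.2, 0.1]
grip_width: 0.0255
gripper_force: 0.0
```

```bash
python3 -c "
from h import *
caps()
b=cv2.imread('pics/last_side.png');a=cv2.imread('pics/last_top.png')
cv2.imwrite('pics/mid.png',np.hstack([cv2.resize(a[125:275,200:350],None,fx=2.6,fy=2.6,interpolation=2),cv2.resize(b[120:270,190:340],None,fx=2.6,fy=2.6,interpolation=2)]))"
```

```text
top r 81 [[55.0, -129.0, 64.0], [61.0, -112.0, 77.0], [68.0, -95.0, 83.0]]
side y 94 [[-26.0, -55.0, 65.0], [-17.0, -33.0, 82.0], [-8.0, -24.0, 87.0]]
side r 48 [[53.0, -109.0, 53.0], [61.0, -99.0, 67.0], [70.0, -93.0, 76.0]]
tcp rack [[-38.5 -78.9  74. ]] F [-0.3  0.2 -0.4] t 5.0
```

View pics/mid.png

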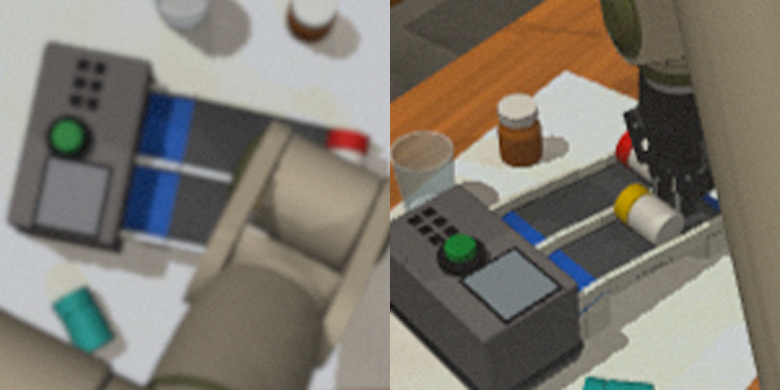

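The jar is rolling squarely ahead of the fingers (side panel ~ (650,212)). I keep pushing to the crest, then go slowly over it.

Emit:
move_arm --motion '[[[0.06, 0, -0.007], [0, 0, 0]], [[0.1, 0, -0.012], [0, 0, 0]], [[0.12, 0, -0.015], [0, 0, 0]], [[0.12, 0, -0.015], [0, 0, 0]], [[0.12, 0, -0.015], [0, 0, 0]], [[0.12, 0, -0.015], [0, 0, 0]], [[0.12, 0, -0.015], [0, 0, 0]], [[0.12, 0, -0.015], [0, 0, 0]], [[0.12, 0, -0.015], [0, 0, 0]], [[0.12, 0, -0.015], [0, 0, 0]], [[0.12, 0, -0.015], [0, 0, 0]], [[0.12, 0, -0.015], [0, 0, 0]], [[0.12, 0, -0.015], [0, 0, 0]], [[0.12, 0, -0.015], [0, 0, 0]], [[0.1, 0, -0.012], [0, 0, 0]], [[0.08, 0, -0.01], [0, 0, 0]], [[0.05, 0, -0.005], [0, 0, 0]], [[0.03, 0, 0], [0, 0, 0]], [[0, 0, 0], [0, 0, 0]]]'

```text
time_s: 6.9
position: [0.5288, -0.0237, 0.0853]
tool_rot: [[0.185, 0.983, -0.0], [0.983, -0.185, 0.0], [0.0, -0.0, -1.0]]
ft_force: [0.1, -0.3, 0.2]
grip_width: 0.0259
gripper_force: 0.0
```

Emit:
move_arm --motion '[[[0.04, 0, 0], [0, 0, 0]], [[0.04, 0, 0], [0, 0, 0]], [[0.04, 0, 0], [0, 0, 0]], [[0.04, 0, 0], [0, 0, 0]], [[0.04, 0, 0], [0, 0, 0]], [[0.04, 0, 0], [0, 0, 0]], [[0.04, 0, 0], [0, 0, 0]], [[0.04, 0, 0], [0, 0, 0]], [[0.04, 0, 0], [0, 0, 0]], [[0.04, 0, 0], [0, 0, 0]], [[0, 0, 0], [0, 0, 0]], [[0, 0, 0], [0, 0, 0]]]'

```text
time_s: 8.1
position: [0.5325, -0.0042, 0.0854]
tool_rot: [[0.185, 0.983, -0.0], [0.983, -0.185, -0.0], [-0.0, -0.0, -1.0]]
ft_force: [-0.4, 0.0, 0.1]
grip_width: 0.0258
gripper_force: 0.0
```

```bash
python3 -c "
from h import *
caps()"
```

```text
top r 81 [[55.0, -129.0, 65.0], [61.0, -112.0, 77.0], [68.0, -96.0, 82.0]]
side y 64 [[-25.0, 46.0, 52.0], [-17.0, 74.0, 93.0], [27.0, 85.0, 96.0]]
side r 29 [[53.0, -126.0, 73.0], [59.0, -115.0, 75.0], [68.0, -102.0, 78.0]]
tcp rack [[-38.5  34.2  85.4]] F [ 0.4 -0.1  0.6] t 8.2
```

Emit:
move_arm --motion '[[[-0.3, 0, 0], [0, 0, 0]], [[-0.5, 0, 0], [0, 0, 0]], [[-0.3, 0, -0.6], [0, 0, 0]], [[0, 0, -0.9], [0, 0, 0]], [[0, 0, -0.9], [0, 0, 0]], [[0, -0.4, 0], [0, 0, 0]], [[-0.9, 0, 0], [0, 0, 0]], [[-0.9, 0, 0], [0, 0, 0]], [[0, 0, 0], [0, 0, 0]]]' --claw 0.7

```text
time_s: 9.1
position: [0.485, -0.1479, 0.2054]
tool_rot: [[0.19, 0.982, 0.0], [0.982, -0.19, -0.002], [-0.002, 0.0, -1.0]]
ft_force: [0.5, 0.5, 0.2]
grip_width: 0.0258
gripper_force: 0.0
```

```bash
python3 -c "
from h import *
caps()
im=shot('side');a=shot('top');P=cloud(a);L=rack(P).reshape(P.shape)
for r0,r1 in((0,6),(6,11),(11,14),(14,17),(17,20),(20,23),(23,28)):
    d=np.hypot(L[...,0]-.7,L[...,1]-160);m=(d>=r0)&(d<r1)&(a['depth']>0);print(r0,r1,m.sum(),np.median(L[m][:,2]).round(1))
b=im['frame'][:,:,::-1];a=a['frame'][:,:,::-1]
cv2.imwrite('pics/seat.png',np.hstack([cv2.resize(a[125:275,200:350],None,fx=2.6,fy=2.6,interpolation=2),cv2.resize(b[140:290,170:320],None,fx=2.6,fy=2.6,interpolation=2)]))"
```

```text
top y 102 [[-25.0, 57.0, 87.0], [-16.0, 73.0, 93.0], [-7.0, 89.0, 99.0]]
side y 65 [[-25.0, 41.0, 55.0], [-16.0, 74.0, 92.0], [25.0, 84.0, 96.0]]
side r 70 [[53.0, -123.0, 56.0], [62.0, -103.0, 73.0], [70.0, -94.0, 79.0]]
tcp rack [[ -58.8 -112.2  205.3]] F [-0.3 -0.3  0.1] t 9.2
0 6 17 132.6
6 11 41 132.0
11 14 35 132.4
14 17 41 124.2
17 20 55 121.5
20 23 60 121.2
23 28 120 111.0
```

View pics/seat.png

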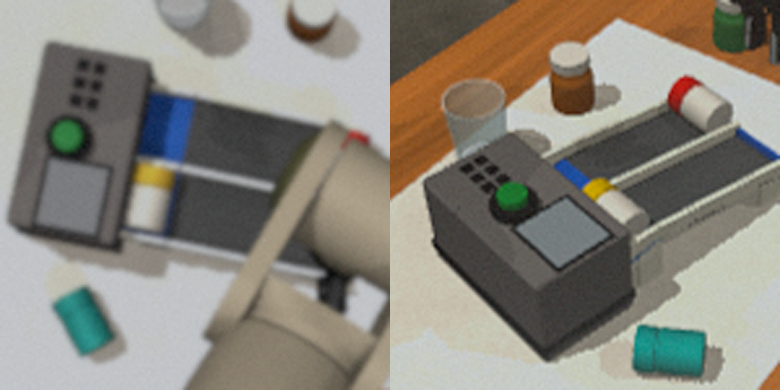

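The jar is seated at rack y≈73, clear of the robot, and the red jar has not moved. Next I move above the button with the fingers shut.

Emit:
move_arm --motion '[[[0.4, 0.09, 0], [0, 0, 0]], [[0.78, 0.17, 0], [0, 0, 0]], [[0.78, 0.17, 0], [0, 0, 0]], [[0.78, 0.17, 0], [0, 0, 0]], [[0.78, 0.17, 0], [0, 0, 0]], [[0.78, 0.17, 0], [0, 0, 0]], [[0.78, 0.17, 0], [0, 0, 0]], [[0.36, 0.08, 0], [0, 0, 0]], [[0, 0, 0], [0, 0, 0]], [[0, 0, 0], [0, 0, 0]]]' --claw 1

```text
time_s: 10.3
position: [0.5944, 0.1138, 0.2051]
tool_rot: [[0.183, 0.983, -0.001], [0.983, -0.183, -0.0], [-0.0, -0.001, -1.0]]
ft_force: [-0.1, 0.1, 0.6]
grip_width: -0.0003
gripper_force: 0.0
```

```bash
python3 -c "
from h import *
caps();print(env.observe()['position'],env.tip_reach)"
```

```text
top y 98 [[-25.0, 57.0, 88.0], [-16.0, 72.0, 93.0], [-7.0, 87.0, 98.0]]
top r 81 [[54.0, -129.0, 64.0], [61.0, -112.0, 78.0], [68.0, -95.0, 82.0]]
side y 56 [[-25.0, 58.0, 88.0], [-17.0, 74.0, 92.0], [-8.0, 83.0, 96.0]]
side r 71 [[52.0, -123.0, 53.0], [62.0, -103.0, 73.0], [71.0, -94.0, 80.0]]
tcp rack [[  0.8 160.7 205.5]] F [-1.1 -0.3 -0.2] t 10.4
[0.59444978 0.11274124 0.20545747] 0.017
```

Emit:
move_arm --motion '[[[0, 0, 0.5], [0, 0, 0]], [[0, 0, 0.48], [0, 0, 0]], [[0, 0, 0.04], [0, 0, 0]], [[0, 0, 0.04], [0, 0, 0]], [[0, 0, 0.04], [0, 0, 0]], [[0, 0, 0.04], [0, 0, 0]], [[0, 0, 0.04], [0, 0, 0]], [[0, 0, 0], [0, 0, 0]], [[0, 0, 0], [0, 0, 0]]]'

```text
time_s: 11.3
position: [0.5952, 0.1131, 0.1469]
tool_rot: [[0.185, 0.983, 0.001], [0.983, -0.185, -0.0], [0.0, 0.001, -1.0]]
ft_force: [1.5, -1.4, 2.4]
grip_width: -0.0003
gripper_force: 1.3
```

Emit:
move_arm --motion '[[[0, 0, 0.02], [0, 0, 0]], [[0, 0, 0.02], [0, 0, 0]], [[0, 0, 0.02], [0, 0, 0]], [[0, 0, 0.02], [0, 0, 0]], [[0, 0, 0], [0, 0, 0]], [[0, 0, 0], [0, 0, 0]]]'

```text
time_s: 11.9
position: [0.5952, 0.1132, 0.1431]
tool_rot: [[0.185, 0.983, 0.002], [0.983, -0.185, -0.0], [0.0, 0.002, -1.0]]
ft_force: [1.6, -1.3, 7.3]
grip_width: -0.0002
gripper_force: 3.7
```

Emit:
move_arm --motion '[[[0, 0, 0.02], [0, 0, 0]], [[0, 0, 0.01], [0, 0, 0]], [[0, 0, 0], [0, 0, 0]], [[0, 0, 0], [0, 0, 0]]]'

```text
time_s: 12.3
position: [0.5953, 0.1132, 0.1429]
tool_rot: [[0.185, 0.983, 0.003], [0.983, -0.185, -0.0], [0.0, 0.003, -1.0]]
ft_force: [-1.9, -1.7, 16.3]
grip_width: -0.0004
gripper_force: 8.2
```

Force rose to 16 N with no further travel, so the button is fully down. I lift off and back away.

Emit:
move_arm --motion '[[[0, 0, -0.1], [0, 0, 0]], [[0, 0, -0.3], [0, 0, 0]], [[0, 0, -0.9], [0, 0, 0]], [[0, 0, -0.6], [0, 0, 0]], [[-0.8, -0.2, 0], [0, 0, 0]], [[-0.8, -0.2, 0], [0, 0, 0]], [[-0.8, -0.2, 0], [0, 0, 0]], [[-0.8, -0.2, 0], [0, 0, 0]], [[-0.8, -0.2, 0], [0, 0, 0]], [[-0.5, -0.2, 0], [0, 0, 0]], [[0, 0, 0], [0, 0, 0]], [[0, 0, 0], [0, 0, 0]], [[0, 0, 0], [0, 0, 0]]]'

```text
time_s: 13.6
position: [0.4944, -0.0958, 0.2356]
tool_rot: [[0.184, 0.983, -0.001], [0.983, -0.184, 0.001], [0.001, -0.001, -1.0]]
ft_force: [0.5, 0.6, -0.1]
grip_width: 0.0002
gripper_force: 0.0
```

```bash
python3 -c "
from h import *
caps()
a=shot('top');L=rack(cloud(a)).reshape(420,560,3);m=np.hypot(L[...,0]-.7,L[...,1]-160)<11;print('button',np.median(L[m][:,2]))"
```

```text
top y 100 [[-24.0, 57.0, 88.0], [-16.0, 73.0, 93.0], [-7.0, 88.0, 98.0]]
top r 80 [[54.0, -130.0, 70.0], [61.0, -114.0, 78.0], [68.0, -97.0, 82.0]]
side y 63 [[-25.0, 46.0, 53.0], [-16.0, 73.0, 92.0], [27.0, 85.0, 96.0]]
side r 71 [[53.0, -122.0, 53.0], [62.0, -103.0, 73.0], [70.0, -94.0, 79.0]]
tcp rack [[-58.9 -62.8 235.6]] F [ 0.   0.7 -0.3] t 13.7
button 132.5114509964709
```

View pics/last_side.png

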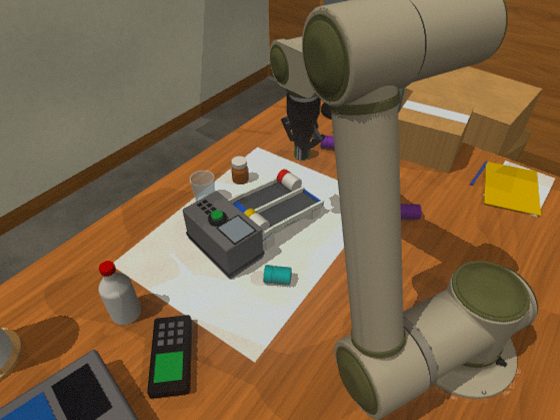

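The picture shows the jar still seated (250,217), the button back up (217,215), and everything else where it was.

```bash
python3 -c "
from rig import env
print(env.close_job())"
```

```text
the job is handed in; nothing more can be done
None
```

The job is handed in: the yellow-capped jar lies in the hollow against the reader, the green button was pressed fully down and came back up, and in the last pictures the red-capped jar and everything else looked unmoved.

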